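Pull the red loupe from its foam case and stand it on the ringed frame

ROBOT

A 6-joint arm with a two-finger parallel gripper is mounted at the origin on a cart in front of the work surface, level with it; the furniture and walls round the work are solid. World frame = base frame: x ahead of the robot, y to its left, z up, the work surface at z = 0. Lengths are in m, angles in degrees, forces in N, time in s.
With the tool pointing down it reaches from about 0.325 to 0.775 m from the base axis. Payload 5.5 kg.
Tool frame: the origin (TCP) lies at the centre of the arm's flange, where the gripper is bolted on; the fingertips stand 182 mm ahead of it and the grasp point (between the pads) lies 163 mm ahead of it; z points along the fingers, y is the direction in which the jaws open and shut (so a half turn about z gives the same grasp; the last joint's range is limited). The gripper opens to 88 mm and grips with 3 to 60 N. Pads are 20 mm wide; open, the fingers measure 115 mm over their backs; the gripper's body (75 mm by 178 mm) begins 61 mm behind the grasp point.
Start: joints at [67.626, 5.22, 70.514, -0, 104.267, -3.249], TCP at [0.197, 0.567, 0.405] pointing down, gripper open.
Joint ranges: [-164.24, 164.24], [-49.07, 125.15], [9.68, 141.18], [-86.29, 266.29], [3.28, 154.24], [-151.56, 151.56]. Speed limits (degrees/s): [147.25, 147.25, 172.46, 180, 180, 180].

INTERFACE

Orientations are given as [roll, pitch, yaw] about the fixed x, y, z axes, in that order (R = Rz(yaw) Ry(pitch) Rx(roll)).
In Python, from station import r gives the robot as it stands. The module is installed in compiled form; this text tells all that it offers. Calls block until the motion is done:
- r.reach(position, orientation): joint-space move of the TCP to a pose.
- r.servo_line(position, rotation=None, speed=0.15): straight line of the TCP; rotation=None keeps the orientation; speed is the mean speed in m/s.
- r.move_joints(angles): joint-space move.
- r.let_go() and r.grab(squeeze=None): open the fingers fully, or close them until they stop; squeeze is the grip in N (None keeps the last).
- r.wait(seconds).
- r.inverse_kinematics(position, orientation): joint angles nearest the present ones, or None.
- r.sense(): the state.
- r.snapshot(name): name is "scene" or "top"; returns a dict with "frame" (384x512x3 uint8, red, green, blue), "fx", "fy", "cx", "cy" (pixels), "R" (3x3) and "t" (3): a world point X has camera coordinates R X + t. Camera axes: x right, y down, z forward; pixel columns grow to the right and rows downward; lengths in m; the calibration is good to about 2 mm. A picture is of the moment at which its call begins. There is no depth.
A pose or a line that the arm cannot do raises r.IKError and nothing moves.
- r.hand_in(): hands the job in, once; it reports no verdict.
The state is a dict: "clock": time; "joints": joint angles; "joint_vel": joint speeds; "joint_torque": joint torques, N m; "tcp_pos": TCP position; "orientation": TCP orientation; "contact_force": force on the tool from outside, world axes, zero at the start; "torque": the same for the moment, N m; "opening": finger opening in m.
Only numpy, scipy, OpenCV 4.12 (cv2) and the standard library are available. Lean on these libraries where they do the work, as an engineer would, in place of code of your own. Each camera call takes 0.05 s, during which the arm holds its last target.

TASK

Pull the red-banded loupe out of its snug cutout in the foam lens case by its protruding end, straight up with small wiggles, leaving the blue- and white-banded tubes in the case. Then lower it gently, not dropping it, onto the contact sheet and let go, so that it stands upright inside the red ring, lens end up.

Things in the scene. Friction and masses are not known exactly. Their poses are not given: they have to be found in the camera images.
- loupe_red: The loupe to move: an upright round tube, 34 mm diameter, 72 mm tall, about 0.12 kg, black barrel, ribbed red band on the upper 28 mm, lens in the top. Origin at the centre of its underside, z up along the tube. It starts in one of the three cutouts of the lens case, underside 6 mm above the desk; the upper 37 mm stick out of the case to be gripped.
- lens_case: Grey case with foam insert, 206 x 86 mm, 41 mm high, fixed on the desk; origin at the centre of its underside, x along its length. Three cutouts at x = -62, 0, 62 mm, 39 mm wide, 34 mm deep; in each, two springy foam cheeks pinch the tube along x. A tube comes free after some 35 mm of straight upward pull against about 6 to 10 N; it gives 1 to 2 mm sideways.
- red_ring (a point): Centre of a red ring of 32 mm radius drawn round the middle frame of a contact sheet (white card 112 x 134 mm, 2 mm thick, with nine dark frames, fixed on the desk). The point lies on the upper face of the card, 2 mm above the desk; z up.
- tube_blue: A tube of the same size and shape as the loupe but with a blue band, standing in another cutout; leave it there. Origin at the centre of its underside.
- tube_white: A tube of the same size and shape as the loupe but with a white band, standing in another cutout; leave it there. Origin at the centre of its underside.

How it is judged (in metres and radians):
On the way, in this order (a step that is already met when the one before it is completed fails the run):
1. the red loupe is pulled clear of the case: its underside is more than 45 mm above the desk, in the grip (height (world z) of loupe_red above 0.045 m and contact force between the fingers and loupe_red above 0.5 N), for 0.1 s.
2. the loupe is lowered in the grip to within 12 mm of the card, inside the ring (not dropped) (z of loupe_red in the frame of red_ring below 0.012 m and horizontal distance between loupe_red and red_ring below 0.02 m and contact force between the fingers and loupe_red above 0.3 N), for 0.05 s.
At the end, for the whole second after the job is handed in: The red-banded loupe stands upright (within 10 degrees, lens end up) and at rest on the contact sheet, its centre within 16 mm of the centre of the red ring; the blue and white tubes are still in their cutouts (horizontal distance between loupe_red and red_ring below 0.016 m and z of loupe_red in the frame of red_ring between -0.004 and 0.004 m and angle between loupe_red's own z axis and vertical below 0.175 rad and linear speed of loupe_red below 0.02 m/s); the robot touches nothing.
It fails at once if the blue-banded tube is moved by more than 12 mm (distance of tube_blue from where it was at the start of the episode above 0.012 m).
It fails at once if the white-banded tube is moved by more than 12 mm (distance of tube_white from where it was at the start of the episode above 0.012 m).
It also fails if it takes over 45 s, if anything falls off the work surface, if the arm or the gripper's body presses on something with over 40 N, if the wrist force passes 120 N, or if a joint passes its speed limit or range.

## Working session

There is one attempt and no reset: what is moved stays moved. The work goes in short steps, each a Python script; the robot and the scene stay as the last script left them, time stands still between calls to the robot, and variables do not carry over. Pictures are saved under pics/ and viewed, and the job is handed in when it is done.

```bash
mkdir -p pics; python3 - <<'E'
from station import r
import cv2,pickle
for n in("scene","top"):
    s=r.snapshot(n); pickle.dump(s,open(n+".pkl","wb")); cv2.imwrite(f"pics/{n}0.png",s["frame"][:,:,::-1])
    print(n,s["fx"],s["R"],s["t"])
print(r.sense())
E
```

```text
scene 481.3669948730899 [[ 0.76476331 -0.64420281 -0.01182451]
 [-0.35019965 -0.4001937  -0.84687969]
 [ 0.54083019  0.65180345 -0.53165305]] [-0.36344763  0.24269191  0.55795209]
top 459.16490416735473 [[-0.02676054 -0.99868901 -0.0436365 ]
 [-0.98592287  0.03357529 -0.163795  ]
 [ 0.16504538  0.03863898 -0.98552882]] [0.11451163 0.5230953  0.81538229]
{'clock': 0.1, 'joints': array([ 6.76278460e+01,  5.25867601e+00,  7.05741518e+01,  7.54287419e-05,
        1.04266529e+02, -3.24874797e+00]), 'joint_vel': array([ 4.39840160e-02,  4.79567392e-06, -1.49683313e-01,  3.21930608e-02,
        7.56852574e-02, -2.50347149e-02]), 'joint_torque': array([ 1.76294910e-03, -4.47859061e+01, -4.07568634e+01,  6.99204672e-02,
        2.84508755e-02, -9.06906098e-05]), 'tcp_pos': array([0.19658502, 0.56693799, 0.40362908]), 'orientation': array([-1.79900807e+02, -5.70366058e-03,  1.60876608e+02]), 'contact_force': array([ 0.21484207,  1.08053886, -0.03498623]), 'torque': array([-0.02339732, -0.04580688, -0.00816098]), 'opening': 0.08770882952482334}
```

```bash
ls pics
```

```text
scene0.png
top0.png
```

View pics/scene0.png

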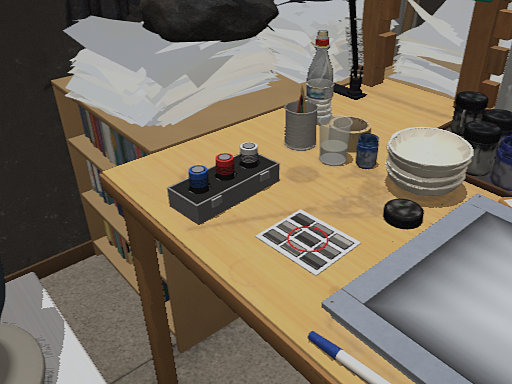

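View pics/top0.png

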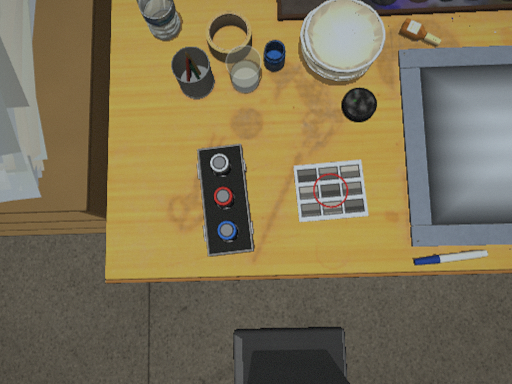

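The scene view shows the case with blue, red and white tubes at about (199,178), (225,165) and (249,152). The top view puts the red tube in the middle cutout at about (224,197) and the red ring at about (331,190). Next I'll measure both.

```bash
cat > h.py <<'E'
import numpy as np,cv2
def ray(s,uv,z):
    d=s["R"].T@np.array([(uv[0]-s["cx"])/s["fx"],(uv[1]-s["cy"])/s["fy"],1]); c=-s["R"].T@s["t"]
    return c+d*(z-c[2])/d[2]
def proj(s,X):
    c=s["R"]@np.array(X)+s["t"]; return np.array([s["fx"]*c[0]/c[2]+s["cx"],s["fy"]*c[1]/c[2]+s["cy"]])
def redmask(s):
    f=s["frame"].astype(int); return ((f[...,0]>f[...,1]*1.7+15)&(f[...,0]>f[...,2]*1.7+15)).astype(np.uint8)
E
python3 - <<'E'
from h import *
import pickle
for n,ring,ub in (("top",(331,190),(224,196)),("scene",(308,239),(225,165))):
    s=pickle.load(open(n+".pkl","rb")); m=redmask(s)
    def roi(c,w):
        k=np.zeros_like(m);k[c[1]-w:c[1]+w,c[0]-w:c[0]+w]=1;return m*k
    p=cv2.findNonZero(roi(ring,25)); h=cv2.convexHull(p); e=cv2.fitEllipse(h.astype(np.float32))
    print(n,"ring",e,ray(s,e[0],.002), len(p))
    # size check
    c=ray(s,e[0],.002); print([np.linalg.norm(ray(s,q[0],.002)-c).round(4) for q in h][::3])
    cs,hi=cv2.findContours(roi(ub,18),cv2.RETR_CCOMP,cv2.CHAIN_APPROX_NONE)
    for q,hh in zip(cs,hi[0]):
        if len(q)>=8:
            e=cv2.fitEllipse(q); print(" tube",'hole' if hh[3]>=0 else 'outer',np.round(e[0],2),np.round(e[1],1),ray(s,e[0],.078))
# case
s=pickle.load(open("top.pkl","rb")); 
im=cv2.resize(s["frame"][130:265,180:380],None,fx=4,fy=4,interpolation=cv2.INTER_CUBIC); cv2.imwrite("pics/topz.png",im[:,:,::-1])
s=pickle.load(open("scene.pkl","rb"));im=cv2.resize(s["frame"][130:280,160:360],None,fx=4,fy=4,interpolation=cv2.INTER_CUBIC); cv2.imwrite("pics/scz.png",im[:,:,::-1])
E
```

```text
top ring ((330.1194152832031, 190.03810119628906), (34.057647705078125, 34.93543243408203), 119.42393493652344) [ 0.52019738 -0.06440733  0.002     ] 156
[np.float64(0.0334), np.float64(0.0342), np.float64(0.0333), np.float64(0.0337), np.float64(0.0339), np.float64(0.0338), np.float64(0.0342), np.float64(0.0336)]
 tube outer [222.7  195.71] [18.3 18.4] [0.50475673 0.1392706  0.078     ]
 tube hole [222.53 195.26] [14.1 14.5] [0.50558462 0.13955928 0.078     ]
scene ring ((307.381591796875, 238.65184020996094), (25.59767723083496, 41.36370086669922), 93.4576187133789) [ 0.52107274 -0.06500697  0.002     ] 160
[np.float64(0.0338), np.float64(0.0329), np.float64(0.0331), np.float64(0.0338), np.float64(0.0337), np.float64(0.0349), np.float64(0.0353), np.float64(0.0354), np.float64(0.0342)]
 tube outer [224.57 163.65] [17.9 22.3] [0.49120138 0.11815043 0.078     ]
 tube hole [224.5 170. ] [2.2 5.2] [0.47761103 0.09996075 0.078     ]
 tube hole [222. 167.] [2.2 4.1] [0.48058791 0.11140379 0.078     ]
```

View pics/topz.png

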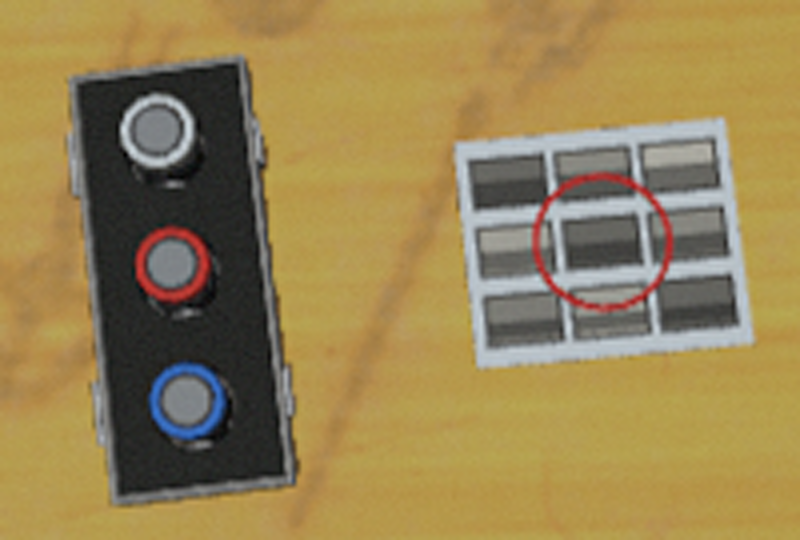

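View pics/scz.png

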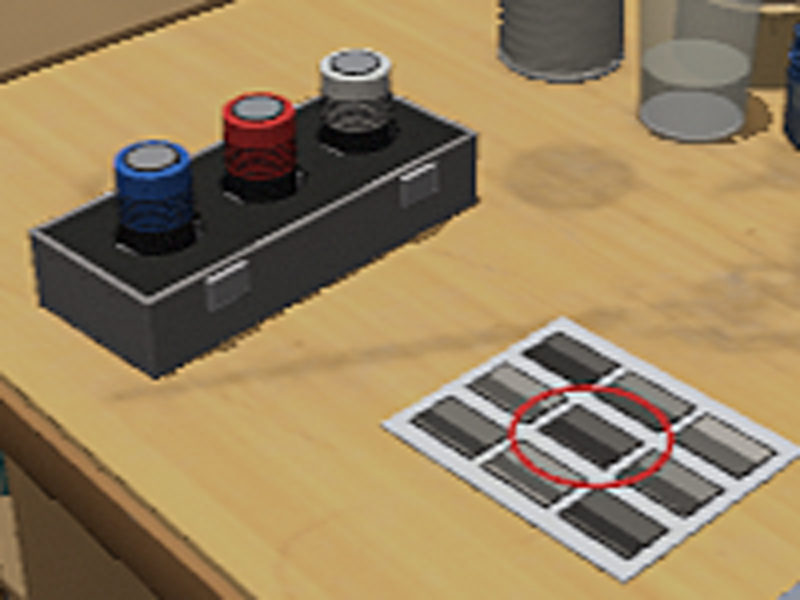

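The top crop shows the lens discs at 4x-crop positions white (157,130), red (172,265) and blue (188,402), and the case corners at (72,78), (245,58), (294,485) and (114,503). The scene crop has the lens discs at blue (152,156), red (259,107) and white (355,63). I'll cast these points.

```bash
python3 - <<'E'
from h import *
import pickle
T=pickle.load(open("top.pkl","rb"));S=pickle.load(open("scene.pkl","rb"))
g=lambda p,o:(o[0]+(p[0]+.5)/4-.5,o[1]+(p[1]+.5)/4-.5)
P={}
for n,p in dict(white=(157,130),red=(172,265),blue=(188,402)).items(): P[n]=ray(T,g(p,(180,130)),.078); print("top",n,P[n])
for n,p in dict(white=(355,63),red=(259,107),blue=(152,156)).items(): print("scene",n,ray(S,g(p,(160,130)),.078))
c=np.array([ray(T,g(p,(180,130)),.041) for p in ((72,78),(245,58),(294,485),(114,503))]); print("case",c.mean(0),[np.linalg.norm(c[i]-c[i-1]) for i in range(4)])
a=(c[0]+c[1]-c[2]-c[3]);print("yaw case",np.degrees(np.arctan2(a[1],a[0])))
b=P["white"]-P["blue"];print(np.linalg.norm(b),np.degrees(np.arctan2(b[1],b[0])))
# seg-independent: midpoints
from station import r
for yaw in (95,-85,90):
  pass
yc=np.degrees(np.arctan2(a[1],a[0]))
for k in (0,180,-180):
    q=r.inverse_kinematics([.5052,.139,.228+.1],[180,0,yc+k]); print(k,q)
    q=r.inverse_kinematics([.5207,-.0647,.3],[180,0,yc+k]); print(k,q)
E
```

```text
top white [0.56687352 0.14511339 0.078     ]
top red [0.50445584 0.13940555 0.078     ]
top blue [0.44268604 0.13341122 0.078     ]
scene white [0.56783423 0.14557036 0.078     ]
scene red [0.50715864 0.14035973 0.078     ]
scene blue [0.44495199 0.13504663 0.078     ]
case [0.50416545 0.13877261 0.041     ] [np.float64(0.2030741212190326), np.float64(0.08362718213546158), np.float64(0.20385955292315866), np.float64(0.083509025044165)]
yaw case 4.942936218195823
0.12473760539375295 5.383081944147898
0 [ 1.16631633e+01 -6.63832171e+00  9.00274428e+01 -2.54444375e-14
  9.66108789e+01  9.67202271e+01]
0 [-1.07983077e+01 -6.16678163e+00  9.24305085e+01 -2.54444375e-14
  9.37362731e+01  7.42587561e+01]
180 [ 11.66316329  -6.63832171  90.02744282   0.          96.61087889
 -83.27977293]
180 [ -10.79830768   -6.16678163   92.43050852    0.           93.73627311
 -105.7412439 ]
-180 [ 11.66316329  -6.63832171  90.02744282   0.          96.61087889
 -83.27977293]
-180 [ -10.79830768   -6.16678163   92.43050852    0.           93.73627311
 -105.7412439 ]
```

```bash
python3 - <<'E'
from station import r
import cv2
o=[180,0,5.2]
r.reach([.505,.1395,.34],o)
r.servo_line([.505,.1395,.229],speed=.12)
s=r.sense();print(s["clock"],s["tcp_pos"],s["contact_force"],s["orientation"])
for n in("scene","top"):
    cv2.imwrite(f"pics/{n}1.png",r.snapshot(n)["frame"][:,:,::-1])
E
```

```text
3.0917 [0.5053114  0.13959025 0.23003284] [-0.2877208  -0.45814377  0.70234339] [-1.79987595e+02 -9.69391069e-02  5.20328257e+00]
```

View pics/scene1.png

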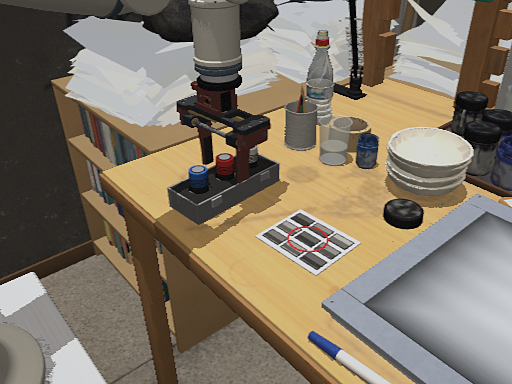

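The fingers straddle the red tube at about (225,165), clear of its neighbours and the case. Next is the grip and the pull with small wiggles.

```bash
python3 - <<'E'
from station import r
import cv2,numpy as np
r.grab(35); r.wait(.2)
s=r.sense();print(s["clock"],s["tcp_pos"],s["contact_force"],s["opening"])
x,y,z=.505,.1395,.229
u=np.array([np.cos(np.radians(5.2)),np.sin(np.radians(5.2))])
for i in range(1,9):
    d=(.0008 if i%2 else -.0008)*(i<8)
    r.servo_line([x+u[0]*d,y+u[1]*d,z+.006*i],speed=.03)
    s=r.sense();print(round(s["clock"],2),s["tcp_pos"].round(4),s["contact_force"].round(2),round(s["opening"],4))
for n in("scene","top"):
    cv2.imwrite(f"pics/{n}2.png",r.snapshot(n)["frame"][:,:,::-1])
E
```

```text
4.275 [0.5050159  0.13935107 0.22899712] [-0.55991152 -1.45519276  0.38590663] 0.03353150349867275
4.62 [0.5055 0.1396 0.2344] [-0.32 -1.82 -6.07] 0.0335
4.98 [0.5043 0.1395 0.2417] [ 0.7   0.75 -5.1 ] 0.0335
5.34 [0.5058 0.1396 0.2475] [-1.52 -1.37 -3.3 ] 0.0335
5.7 [0.5044 0.1394 0.2538] [-0.02 -0.4  -4.  ] 0.0332
6.06 [0.5058 0.1396 0.2596] [-1.9  -0.13 -2.63] 0.0334
6.42 [0.5045 0.1395 0.2665] [ 0.41  0.39 -1.81] 0.0334
6.78 [0.506  0.1396 0.2715] [ 0.13 -1.   -0.99] 0.0336
7.12 [0.505  0.1395 0.2773] [ 0.14  0.52 -1.3 ] 0.0336
```

View pics/scene2.png

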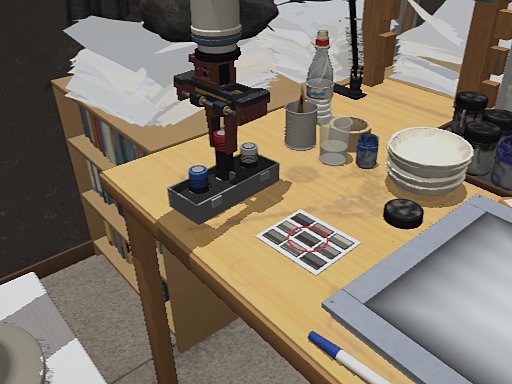

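The red tube is up with the gripper at about (221,140), and the blue and white tubes are still seated. The vertical force has dropped to the tube's weight, so it's free of the foam. I'll carry it over the ring.

```bash
python3 - <<'E'
from station import r
import cv2,numpy as np,pickle
r.servo_line([.505,.1395,.33],speed=.12)
r.servo_line([.5207,-.0647,.33],speed=.15)
r.servo_line([.5207,-.0647,.27],speed=.1); r.wait(.3)
s=r.sense();print(s["clock"],s["tcp_pos"],s["contact_force"],s["orientation"],s["opening"])
for n in("scene","top"):
    p=r.snapshot(n);pickle.dump(p,open(n+"3.pkl","wb"))
    c=(slice(100,290),slice(200,440)) if n=="scene" else (slice(100,260),slice(240,440))
    cv2.imwrite(f"pics/{n}3.png",cv2.resize(p["frame"][c],None,fx=3,fy=3,interpolation=cv2.INTER_CUBIC)[:,:,::-1])
E
```

```text
10.3833 [ 0.5208384  -0.06474807  0.27066526] [ 0.03455416  1.11815645 -1.92947293] [ 1.79981056e+02 -5.95489932e-02  5.19748938e+00] 0.0334404096336199
```

View pics/scene3.png

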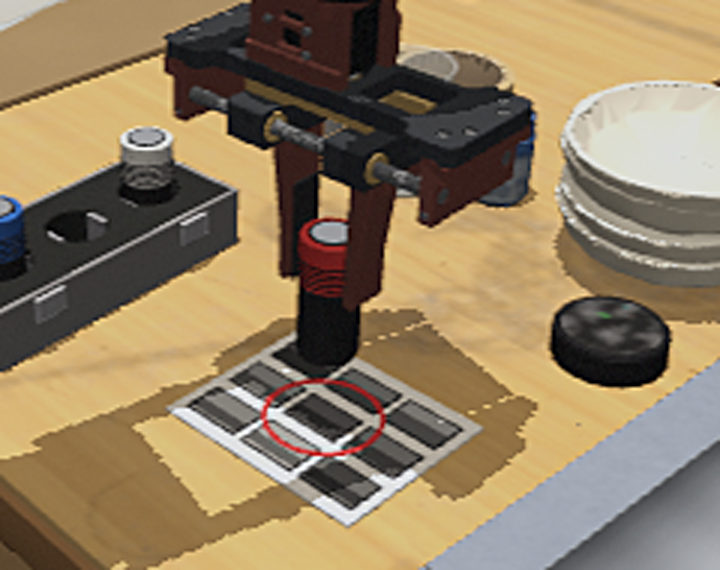

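View pics/top3.png

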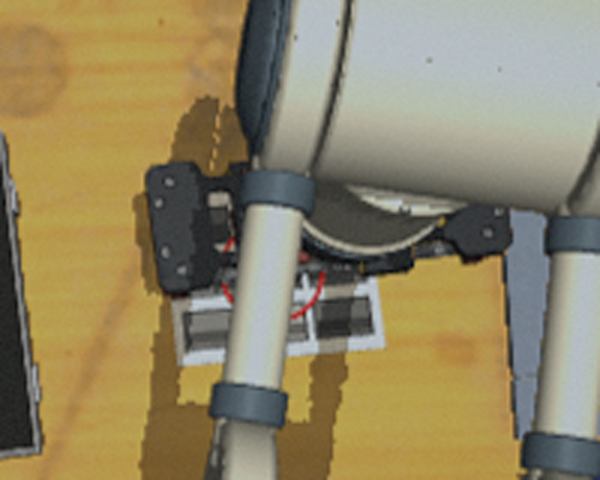

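The tube hangs upright over the ring, with its lens at about (328,233) and its bottom front edge at about (328,368) in the 3x scene crop. The top camera's view is blocked by the arm. I'll check for slip and tilt by projecting the expected tube.

```bash
python3 - <<'E'
from h import *
import pickle
S=pickle.load(open("scene3.pkl","rb"))
z0=.2707-.223
a=np.linspace(0,2*np.pi,60)
f=lambda z,rr:np.array([proj(S,[.5208+rr*np.cos(t),-.0647+rr*np.sin(t),z]) for t in a])
g=lambda p:(np.array(p)-[200,100]+.5)*3-.5
b=g(f(z0,.017));print("bottom edge y max",b[:,1].max(),"x range",b[:,0].min(),b[:,0].max())
print("lens ctr",g(proj(S,[.5208,-.0647,z0+.072])))
print("per 1mm z px",(g(proj(S,[.5208,-.0647,z0+.001]))-g(proj(S,[.5208,-.0647,z0])))[1])
E
```

```text
bottom edge y max 368.1625603896076 x range 293.8957917145012 357.69635544168284
lens ctr [331.48882044 233.80144767]
per 1mm z px -1.5260540980532369
```

The predicted and observed bottom edge agree (368 vs 368 px), so there was no slip. I'll lower until it touches.

```bash
python3 - <<'E'
from station import r
import cv2
p=[.5207,-.0647]
r.servo_line(p+[.232],speed=.06); r.wait(.2)
f0=r.sense()["contact_force"][2]; z=.230
while z>.2215:
    r.servo_line(p+[z],speed=.02); r.wait(.1); s=r.sense()
    print(round(s["clock"],2),z,s["tcp_pos"].round(4),s["contact_force"].round(2),round(s["opening"],4))
    if s["contact_force"][2]-f0>2.5: break
    z-=.001
im=r.snapshot("scene")["frame"]
cv2.imwrite("pics/scene4.png",cv2.resize(im[100:290,200:440],None,fx=3,fy=3,interpolation=cv2.INTER_CUBIC)[:,:,::-1])
E
```

```text
11.82 0.23 [ 0.5207 -0.0647  0.23  ] [ 0.16  0.44 -0.38] 0.0333
12.17 0.229 [ 0.5207 -0.0647  0.2289] [-0.67  0.59 -1.3 ] 0.0336
12.52 0.228 [ 0.5207 -0.0647  0.228 ] [-0.06 -0.28 -0.7 ] 0.0337
12.87 0.227 [ 0.5207 -0.0647  0.227 ] [ 0.69 -0.51 -1.09] 0.0337
13.22 0.226 [ 0.5207 -0.0647  0.2259] [ 0.16  0.01 -0.15] 0.0337
13.57 0.225 [ 0.5207 -0.0647  0.225 ] [-0.   -0.28  0.1 ] 0.0336
13.92 0.224 [ 0.5208 -0.0647  0.225 ] [-1.99  0.12  5.45] 0.0335
```

View pics/scene4.png

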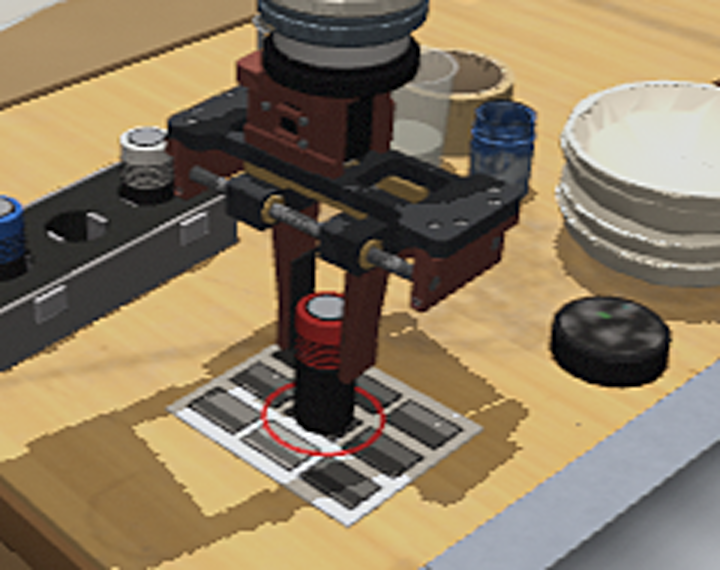

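The tube stands on the card inside the ring, with its bottom at about (325,432) in the crop, and contact shows 5 N. I'll release and back off straight up.

```bash
python3 - <<'E'
from station import r
import cv2,pickle
r.servo_line([.5207,-.0647,.2248],speed=.02)
r.let_go(); r.wait(.3)
r.servo_line([.5207,-.0647,.36],speed=.1)
r.move_joints([67.6,5.2,70.5,0,104.3,-3.2]); r.wait(.2)
print(r.sense()["clock"])
for n in("scene","top"):
    p=r.snapshot(n);pickle.dump(p,open(n+"5.pkl","wb"))
    c=(slice(100,290),slice(160,400)) if n=="scene" else (slice(100,260),slice(180,380))
    cv2.imwrite(f"pics/{n}5.png",cv2.resize(p["frame"][c],None,fx=3,fy=3,interpolation=cv2.INTER_CUBIC)[:,:,::-1])
E
```

```text
19.6917
```

View pics/scene5.png

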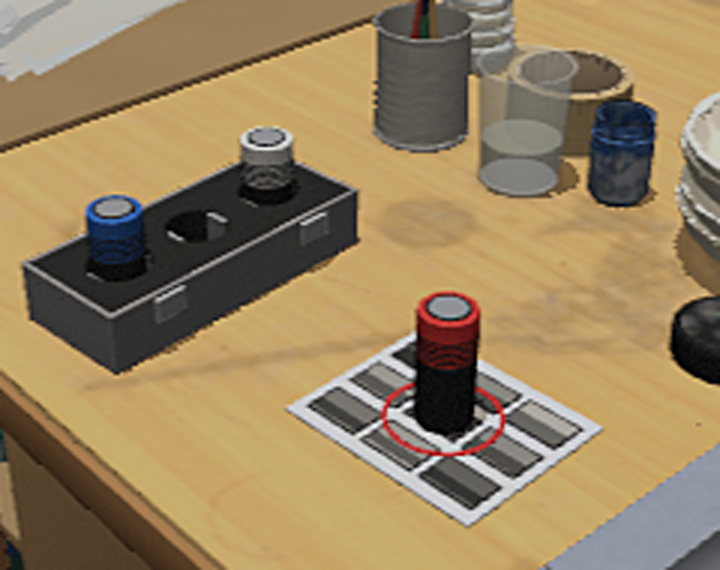

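View pics/top5.png

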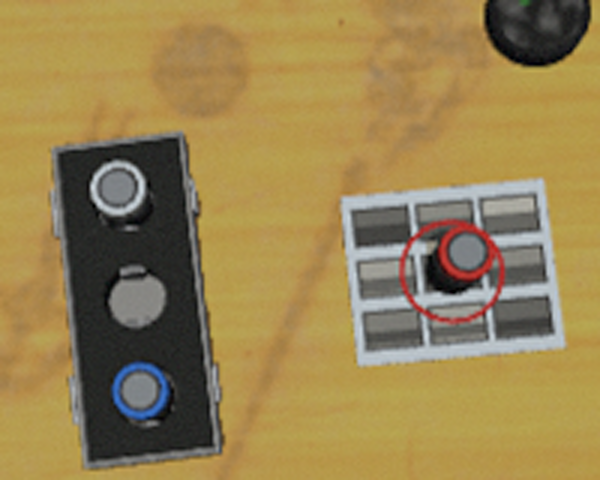

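The loupe stands upright inside the ring: its lens is at (466,251) in the top crop and (449,307) in the scene crop. Blue and white are still seated. I'll cast the lens centre for one last check, then hand in.

```bash
python3 - <<'E'
from h import *
import pickle
T=pickle.load(open("top5.pkl","rb"));S=pickle.load(open("scene5.pkl","rb"))
g=lambda p,o:(o[0]+(p[0]+.5)/3-.5,o[1]+(p[1]+.5)/3-.5)
for s,p,o in((T,(466,251),(180,100)),(S,(449,307),(160,100))):
    x=ray(s,g(p,o),.074);print(x, np.hypot(x[0]-.5206,x[1]+.0647))
from station import r
r.hand_in()
E
```

```text
[ 0.52112438 -0.06334618  0.074     ] 0.0014518330481620837
[ 0.52227033 -0.06412999  0.074     ] 0.0017649146592330581
the job is handed in; nothing more can be done
```

The red-banded loupe is standing upright, lens end up, inside the red ring on the contact sheet, and I handed the job in shortly after 19.7 s on the robot's clock.

- **Pull:** I gripped it at 35 N across the case's width and pulled it straight up with wiggles of about 0.8 mm. The vertical force fell from about 6 N to roughly the tube's own weight as it came free. Before lowering, its bottom edge was where it should be if it had not slipped in the grip.
- **Placing:** I lowered it in 1 mm steps until the card pushed back with about 5 N. Then I released it, backed off straight up and moved the arm well away.
- **Last checks:** Both cameras put the lens centre 1.5 to 1.8 mm from the ring centre, with calibration good to about 2 mm. By eye, the blue and white tubes are still seated in their cutouts; I did not measure how far they moved.

One thing disagreed slightly: while the loupe was in the grip, a rough pixel comparison suggested a tilt of a few degrees at most. I saw no tilt once it was standing.

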